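# Right the fallen sample beaker and brush it out

### The job

One steel beaker has toppled over on the sample bench: stand it upright, mouth up, wholly on the round black mat, setting it down gently, and let go. Then take the long brush out of its holder and scrub the standing beaker's inside: push the brush right down to the bottom, draw it up past half the beaker's height with its end still inside, and push it right down again; finally put the brush back upright in its holder. Leave the beaker standing on the mat and do not shift or tip the other things.

Things in the scene. Friction and masses are not known exactly. Their poses are not given: they have to be found in the camera images.
- beaker: the fallen beaker: plain straight-sided stainless-steel cylinder, 56 mm outer diameter, 110 mm long, wall 3 mm, inner floor 4 mm thick, open at one end; about 0.18 kg. It starts lying on its side on the table, its mouth pointing roughly towards the robot. Origin: on its axis at mid-height (55 mm from either end). Its z axis runs along the axis from the closed bottom towards the mouth.
- mat: round black rubber mat fixed on the table, 140 mm diameter, 4 mm thick. Origin: centre of its underside, on the table.
- brush: long cleaning brush, 200 mm, standing loosely in its holder (it may lean by up to about 11 degrees): cream bristle head of 25 mm diameter from 0 to 75 mm, thin steel rod (7 mm) from 75 to 125 mm, round wooden handle of 20 mm diameter from 125 to 200 mm; about 0.06 kg. Origin: centre of the bristle end (the lower end). Its z axis runs along the brush from the bristle end to the handle.
- holder: brush holder fixed on the table: grey plastic open tube, 46 mm outer and 38 mm inner diameter, on a round foot of 90 mm diameter and 8 mm thickness; its mouth is 85 mm above the table, its inner floor 11 mm. Origin: centre of its underside, on the table; z up along the tube.
- spare: bystander: a second beaker, of the same make and size as the fallen one, standing upright. Origin on its axis at mid-height (55 mm up); z points up.
- jar: bystander: standing closed glass jar with a paper label and a white lid, 60 mm diameter, 100 mm tall. Origin: centre of its underside.
- sieve: bystander: low round steel sieve lying flat, 120 mm diameter, 45 mm tall. Origin: centre of its underside.
- tray: bystander: blue plastic tray of brown rock chips, 140 mm square, 45 mm tall. Origin: centre of its underside.

How it is judged:
On the way, in this order (a step that is already met when the one before it is completed fails the run):
1. the fallen beaker stands upright and still, wholly on the mat, and is let go (horizontal distance between beaker and mat below 0.042 m and angle between beaker's own z axis and vertical below 0.1 rad and height (world z) of beaker below 0.065 m and linear speed of beaker below 0.02 m/s and contact force between the fingers and beaker below 0.1 N), for 0.2 s.
2. the brush is pushed down inside the standing beaker to the bottom (bristle end within 15 mm of the inner floor) (horizontal distance between beaker and mat below 0.042 m and angle between beaker's own z axis and vertical below 0.1 rad and height (world z) of beaker below 0.065 m and horizontal distance between brush and beaker below 0.024 m and z of brush in the frame of beaker below -0.036 m), for 0.1 s.
3. the brush is drawn up past half the beaker's height, its end still inside (horizontal distance between beaker and mat below 0.042 m and angle between beaker's own z axis and vertical below 0.1 rad and height (world z) of beaker below 0.065 m and horizontal distance between brush and beaker below 0.024 m and z of brush in the frame of beaker between 0 and 0.055 m), for 0.1 s.
4. the brush is pushed down to the bottom again (within 15 mm) (all of step 2), for 0.1 s.
At the end, for the whole second after the job is handed in: The beaker stands mouth up (tilt under 0.1 rad) on the mat, its axis within 42 mm of the mat's centre (so wholly on it); the brush stands, handle up, in its holder, its bristle end within 14 mm of the holder's inner floor and the brush leaning less than 0.3 rad; both are at rest (horizontal distance between beaker and mat below 0.042 m and angle between beaker's own z axis and vertical below 0.1 rad and height (world z) of beaker below 0.065 m and linear speed of each of beaker, brush below 0.02 m/s and horizontal distance between brush and holder below 0.02 m and z of brush in the frame of holder below 0.025 m and angle between brush's own z axis and vertical below 0.3 rad); the robot touches nothing.
It fails at once if the spare standing beaker is shifted by more than 25 mm or tipped over (distance of spare from where it was at the start of the episode above 0.025 m or angle between spare's own z axis and vertical above 0.5 rad).
It fails at once if the lidded jar is shifted by more than 25 mm or tipped over (distance of jar from where it was at the start of the episode above 0.025 m or angle between jar's own z axis and vertical above 0.5 rad).
It fails at once if the sieve is shifted by more than 25 mm or tipped over (distance of sieve from where it was at the start of the episode above 0.025 m or angle between sieve's own z axis and vertical above 0.5 rad).
It fails at once if the blue tray of rock chips is shifted by more than 25 mm or tipped over (distance of tray from where it was at the start of the episode above 0.025 m or angle between tray's own z axis and vertical above 0.5 rad).
It fails at once if the beaker is dropped: it moves faster than 0.6 m/s while nothing touches it (a fall of about 18 mm) (linear speed of beaker above 0.6 m/s and contact force between anything else and beaker below 0.05 N).
It also fails if it takes over 69 s, if anything falls off the work surface, if the arm or the gripper's body presses on something with over 40 N, if the wrist force passes 120 N, or if a joint passes its speed limit or range.

### The arm

A 7-joint arm with a two-finger parallel gripper is mounted at the origin on the work surface. World frame = base frame: x ahead of the robot, y to its left, z up, the work surface at z = 0. Lengths are in m, angles in rad, forces in N, time in s.
With the tool pointing down it reaches from about 0.4 to 0.75 m from the base axis. Payload 19.5 kg.
Tool frame: the origin (TCP) lies midway between the tips of the shut fingers; the grasp point (between the pads) lies 19 mm behind it; z points along the fingers, y is the direction in which the jaws open and shut (so a half turn about z gives the same grasp; the last joint's range is limited). The gripper opens to 85 mm and grips with 20 to 120 N. Pads are 22 mm wide; open, the fingers measure 114 mm over their backs; the gripper's body (76 mm by 85 mm) begins 54 mm behind the grasp point. The pads swing forward as they close: fully open they stand 13 mm farther back than shut.
Start: joints at [-1.336, 0.707, -0.028, 1.485, 0.022, 0.951, -0.075], TCP at [0.157, 0.553, 0.231] pointing down, gripper open.
Joint ranges: [-2.71, 2.71], [-0.32, 2.16], [-1.57, 1.52], [0, 2.45], [-1.46, 4.6], [0, 2.02], [-2.83, 2.83]. Speed limits (rad/s): [1.89, 1.89, 2.57, 2.57, 3.01, 3.01, 3.01].

### API

Orientations are given as a unit quaternion [x, y, z, w].
In Python, from plant import bot, jaws, inverse_kinematics, status, vision, close_job gives the robot as it stands. Calls block until the motion is done:
- bot.goto(position, orientation): joint-space move of the TCP to a pose.
- bot.servo_line(position, v=0.15, rot=None, force_limit=None): straight line of the TCP; rot=None keeps the orientation; v is the mean speed in m/s. With force_limit (N) it stops when the force on the tool has changed by that much, and returns True; else False.
- bot.goto_joints(angles): joint-space move.
- jaws.move_gripper(opening, newtons=None): opening from 0.0 (shut) to 1.0 (fully open); newtons is the grip in N (None keeps the last); returns when the fingers have stopped.
- bot.hold(seconds).
- inverse_kinematics(position, orientation): joint angles nearest the present ones, or None.
- status.get_state(): the state.
- vision.snapshot(name): name is "scene" or "top"; returns a dict with "pixels" (384x512x3 uint8, red, green, blue), "fx", "fy", "cx", "cy" (pixels), "R" (3x3) and "t" (3): a world point X has camera coordinates R X + t. Camera axes: x right, y down, z forward; pixel columns grow to the right and rows downward; lengths in m; the calibration is good to about 2 mm. A picture is of the moment at which its call begins. There is no depth.
A pose or a line that the arm cannot do raises bot.MotionError and nothing moves.
- close_job(): hands the job in, once; it reports no verdict.
The state is a dict: "time": time; "joints": joint angles; "qvel": joint speeds; "joint_torque": joint torques, N m; "tcp_pos": TCP position; "orientation": TCP orientation; "wrist_force": force on the tool from outside, world axes, zero at the start; "moment": the same for the moment, N m; "grip_width": opening from 0.0 (shut) to 1.0 (fully open).
Only numpy, scipy, OpenCV 4.12 (cv2) and the standard library are available. Lean on these libraries where they do the work, as an engineer would, in place of code of your own. Each camera call takes 0.05 s, during which the arm holds its last target. There are 200 camera calls.

## Working session

There is one attempt and no reset: what is moved stays moved. The work goes in short steps, each a Python script; the robot and the scene stay as the last script left them, time stands still between calls to the robot, and variables do not carry over. Pictures are saved under pics/ and viewed, about 8 in all and at most 12, crops included, and the job is handed in when it is done.

```bash
ls; mkdir -p pics; python3 - <<'E'
from plant import bot,jaws,status,vision
import cv2,numpy as np
for n in("scene","top"):
    s=vision.snapshot(n); cv2.imwrite(f"pics/{n}0.png",s["pixels"][:,:,::-1]); np.savez(f"{n}0.npz",**s)
    print(n,s["fx"],s["fy"],s["cx"],s["cy"],s["R"],s["t"], -s["R"].T@s["t"])
s=status.get_state();print(s["time"],s["tcp_pos"],s["orientation"],s["grip_width"])
E
python3 -c "
import cv2,numpy as np
a=[cv2.imread(f'pics/{n}0.png') for n in('scene','top')]
for n,i in zip(('scene','top'),a): cv2.imwrite(f'pics/{n}0b.png',cv2.resize(i,(768,576),interpolation=cv2.INTER_CUBIC))"
```

```text
pics
scene 347.1998208339312 347.1998208339312 256.137457216623 190.91425483319097 [[ 0.83515303  0.54990822 -0.01097103]
 [ 0.44334058 -0.68484487 -0.57830496]
 [-0.3255281   0.47810924 -0.8157469 ]] [-0.55490648 -0.19571622  1.10365125] [ 0.90947027 -0.35655348  0.78102853]
top 376.546524933898 376.546524933898 254.90716243388914 190.13652783402108 [[ 0.01152441 -0.99989689  0.00856749]
 [-0.98392848 -0.01286638 -0.17809885]
 [ 0.17819072 -0.00637731 -0.9839753 ]] [0.05966951 0.5982153  1.03001803] [0.40437376 0.07392897 1.11954254]
0.1 [0.15706989 0.55289916 0.23089307] [ 1.37960275e-01  9.90437652e-01 -4.66129914e-04 -4.97868740e-05] 1.0018300187442628
```

View pics/scene0b.png

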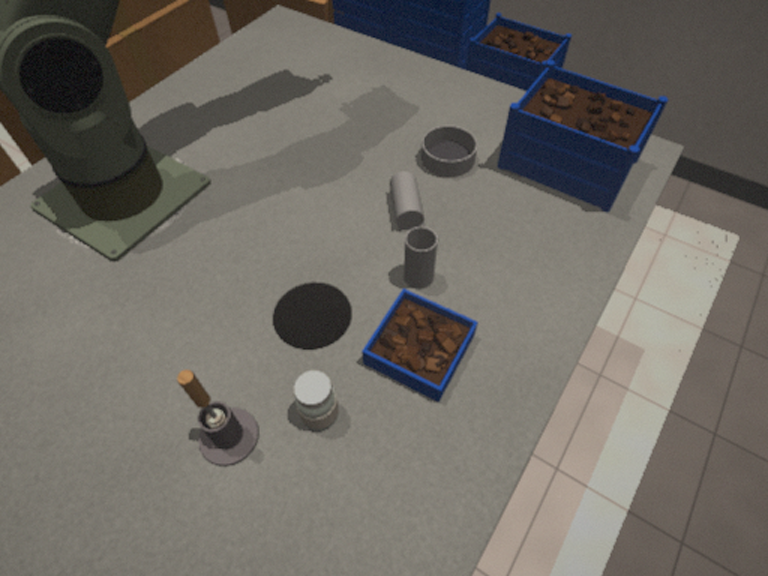

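View pics/top0b.png

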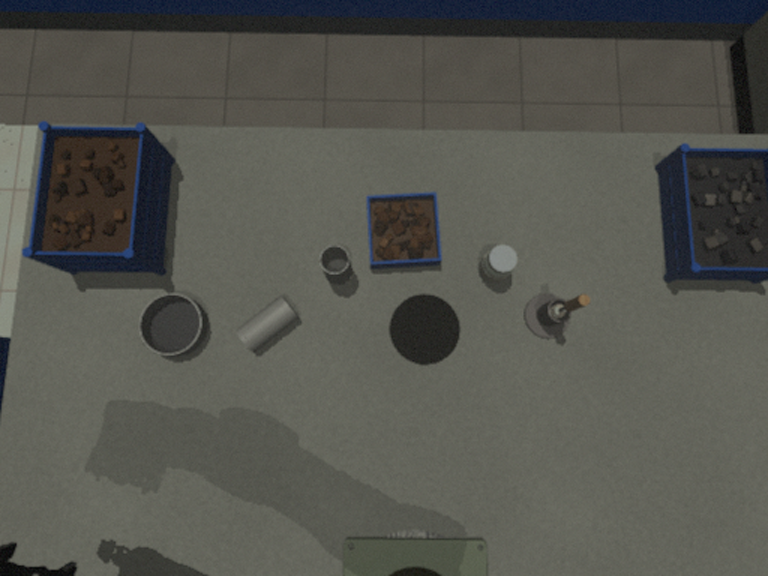

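Scene view: fallen beaker about (406,200), spare (420,258), mat (312,315), brush handle (193,388) in the holder (222,425), and jar (316,400). Top view: beaker (268,323) with its ends near (292,303) and (246,344), mat (425,328), holder (550,312), handle top (583,299). All pixels are in the 1.5x pictures. Next I'll enlarge the beaker and brush in both views.

```bash
python3 - <<'E'
import cv2,numpy as np
t=cv2.imread('pics/top0.png');s=cv2.imread('pics/scene0.png')
def crop(i,x,y,w=66,h=48,k=6):
    c=cv2.resize(i[y:y+h,x:x+w],None,fx=k,fy=k,interpolation=cv2.INTER_NEAREST)
    c=cv2.convertScaleAbs(c,alpha=1.7)
    for u in range(0,w,10): cv2.putText(c,str(x+u),(u*k,10),0,.35,(0,255,255),1); cv2.line(c,(u*k,0),(u*k,h*k),(90,90,0),1)
    for v in range(0,h,10): cv2.putText(c,str(y+v),(0,v*k+10),0,.35,(0,255,0),1); cv2.line(c,(0,v*k),(w*k,v*k),(90,90,0),1)
    return c
cv2.imwrite('pics/mos.png',np.vstack([np.hstack([crop(t,148,192),crop(s,240,110)]),np.hstack([crop(t,340,185),crop(s,110,240,66,72)[:432][:288]])])[:600])
E
```

```text
(no output)
```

View pics/mos.png

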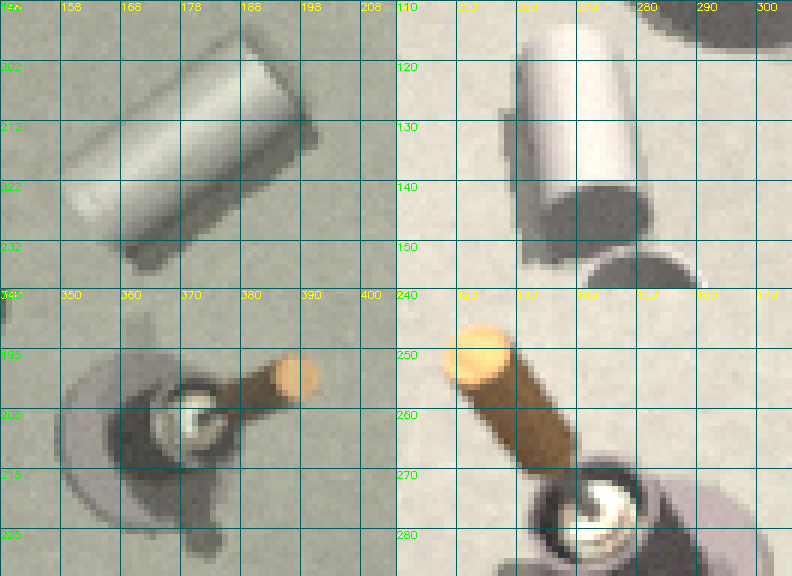

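The mosaic shows the beaker in the top view with long edges from about (160,218) to (188,198) and (170,236) to (200,215). In the scene view its near end is a dark ellipse at (274,146). The handle top is at top (389,199.5) and scene (124,251.5). Next I need 3D positions, plus a check on which end is the mouth.

```bash
cat > h.py <<'E'
import numpy as np
def ray(s,px):
    d=s["R"].T@np.array([(px[0]-s["cx"])/s["fx"],(px[1]-s["cy"])/s["fy"],1.]); return -s["R"].T@s["t"],d/np.linalg.norm(d)
def plane(s,px,z):
    c,d=ray(s,px); return c+d*(z-c[2])/d[2]
def tri(s1,p1,s2,p2):
    c1,d1=ray(s1,p1);c2,d2=ray(s2,p2)
    a=np.linalg.lstsq(np.c_[d1,-d2],c2-c1,rcond=None)[0]; A=c1+a[0]*d1;B=c2+a[1]*d2
    return (A+B)/2,np.linalg.norm(A-B)
def proj(s,X):
    c=s["R"]@X+s["t"]; return np.array([s["fx"]*c[0]/c[2]+s["cx"],s["fy"]*c[1]/c[2]+s["cy"]])
E
python3 - <<'E'
from h import *
import cv2
T=dict(np.load('top0.npz'));S=dict(np.load('scene0.npz'))
np.set_printoptions(precision=4,suppress=True)
# mat
for n,I,(x,y,w,h) in(("top",T,(250,185,70,70)),("scene",S,(170,175,75,70))):
    g=cv2.cvtColor(I["pixels"],cv2.COLOR_RGB2GRAY)[y:y+h,x:x+w]; c=max(cv2.findContours((g<35).astype(np.uint8),0,1)[0],key=cv2.contourArea)
    m=cv2.moments(c);e=cv2.fitEllipse(c); print(n,"mat",e,plane(I,(e[0][0]+x,e[0][1]+y),.004))
# orange handle top
for n,I,(x,y,w,h) in(("top",T,(370,185,40,40)),("scene",S,(110,240,45,40))):
    p=I["pixels"][y:y+h,x:x+w].astype(int); m=((p[...,0]-p[...,2]>60)).astype(np.uint8); ys,xs=np.nonzero(m); print(n,"handletop",xs.mean()+x,ys.mean()+y,len(xs),xs.min()+x,xs.max()+x,ys.min()+y,ys.max()+y)
print("handle top",tri(T,(389.1,199.7),S,(124,251.5)))
# beaker silhouettes
g=cv2.cvtColor(T["pixels"],cv2.COLOR_RGB2GRAY); print("table",g[192:240,148:160].mean())
gs=cv2.cvtColor(S["pixels"],cv2.COLOR_RGB2GRAY); print(gs[136:154,258:286])
print(g[194:240:1,154:204:2])
for p in((160,220),(188,198),(200,215),(171,235)): print(p,plane(T,p,.028))
E
```

```text
top mat ((30.40277862548828, 14.402777671813965), (1.5969901084899902, 5.006433486938477), 135.0) [ 0.5791 -0.0101  0.004 ]Traceback (most recent call last):
  File "<stdin>", line 8, in <module>
cv2.error: OpenCV(4.12.0) /io/opencv/modules/imgproc/src/shapedescr.cpp:361: error: (-201:Incorrect size of input array) There should be at least 5 points to fit the ellipse in function 'fitEllipseNoDirect'
```

```bash
python3 - <<'E'
from h import *
import cv2
T=dict(np.load('top0.npz'));S=dict(np.load('scene0.npz'))
np.set_printoptions(precision=4,suppress=True,linewidth=220)
def gray(I): return cv2.cvtColor(I["pixels"],cv2.COLOR_RGB2GRAY)
print("mat/table",gray(T)[218,283],gray(T)[218,330],gray(S)[210,208],gray(S)[210,150])
for n,I,(x,y,w,h) in(("top",T,(250,185,70,70)),("scene",S,(170,175,75,70))):
    g=gray(I)[y:y+h,x:x+w]; th=cv2.threshold(g,0,255,cv2.THRESH_BINARY_INV+cv2.THRESH_OTSU)[1]
    c=max(cv2.findContours(th,0,1)[0],key=cv2.contourArea)
    e=cv2.fitEllipse(c); print(n,"mat",e[1],plane(I,(e[0][0]+x,e[0][1]+y),.004))
for n,I,(x,y,w,h) in(("top",T,(370,185,40,40)),("scene",S,(110,240,45,40))):
    p=I["pixels"][y:y+h,x:x+w].astype(int); m=((p[...,0]-p[...,2]>45)).astype(np.uint8); ys,xs=np.nonzero(m); print(n,"handletop",xs.mean()+x,ys.mean()+y,len(xs),xs.min()+x,xs.max()+x,ys.min()+y,ys.max()+y)
print("handle top",tri(T,(389.1,199.7),S,(124,251.5)))
gs=gray(S); print(gs[138:154,262:284])
g=gray(T);print(g[196:240:1,156:204:2])
for p in((160,220),(188,198),(200,215),(171,235)): print(p,plane(T,p,.028))
E
```

```text
mat/table 36 98 43 125
top mat (45.44047164916992, 46.053070068359375) [ 0.5197 -0.017   0.004 ]
scene mat (43.3568229675293, 51.998905181884766) [ 0.5266 -0.0232  0.004 ]
top handletop 388.84375 199.375 32 386 392 197 202
scene handletop 123.11904761904762 251.03571428571428 84 118 128 246 256
handle top (array([ 0.5509, -0.2627,  0.2039]), np.float64(0.0015603103965873845))
[[ 73  82  96 111 120 128 134 141 143 148 153 150 149 144 142 137 135 126 112 111 129 130]
 [ 73  80  97 110 119 127 134 141 143 147 147 145 147 146 144 141 132 128 114 112 127 130]
 [ 77  77  92 109 121 124 128 134 131 124 115 108 109 109 110 111 115 125 116 113 121 130]
 [ 77  71  88 104 115 120 118 110  92  78  71  60  61  63  62  71  82  95 104 108 115 130]
 [ 78  75  87 103 107  97  83  74  66  64  62  62  67  62  62  62  63  62  78  94 116 132]
 [ 78  74  86  93  86  74  63  61  63  61  62  63  60  61  63  61  65  64  63  72 104 127]
 [ 74  74  78  79  61  61  62  62  60  61  61  63  61  63  64  62  62  63  57  63  95 127]
 [ 78  75  69  70  62  64  63  65  59  63  62  64  64  59  65  61  63  59  58  60  8
[... 363 characters left out ...]
09 117]
 [ 81  78  78  67  65  62  64  63  62  62  57  61  63  62  64  63  67  83  98 117 114 122]
 [ 80  79  78  69  61  63  63  64  64  64  61  62  70  81 103 116 107 102 100 111 119 128]
 [ 79  81  77  74  68  61  61  59  64  63  69  82 100 107  99 109  95  86  75  82  93  98]
 [ 95 102  80  73  60  76  97  97  97 100 111 118 100  93  72  63  67  62  63  61  61  59]]
[[ 99  97  99 ... 100 100 101]
 [ 98  97  98 ...  96  98  99]
 [100 100 102 ...  99  99 100]
 ...
 [100 100 102 ... 102 102 102]
 [103  95 100 ... 104 100  98]
 [ 97  96 102 ... 104 102 102]]
(160, 220) [0.5105 0.3409 0.028 ]
(188, 198) [0.5761 0.2626 0.028 ]
(200, 215) [0.5265 0.2256 0.028 ]
(171, 235) [0.4677 0.3068 0.028 ]
```

The far end is a uniform flat disc, so it is the closed bottom. The mouth is the end at top (165,228), pointing to -x,+y. The two views put the mat centre 9 mm apart, so I'll refine both estimates.

```bash
python3 - <<'E'
from h import *
import cv2,sys
from scipy.optimize import least_squares
T=dict(np.load('top0.npz'));S=dict(np.load('scene0.npz'))
np.set_printoptions(precision=4,suppress=True,linewidth=250,threshold=sys.maxsize)
def gray(I): return cv2.cvtColor(I["pixels"],cv2.COLOR_RGB2GRAY)
for n,I,(x,y,w,h),z in(("top",T,(250,185,70,70),.004),("scene",S,(170,175,75,70),.004)):
    g=gray(I)[y:y+h,x:x+w]; th=cv2.threshold(g,0,255,cv2.THRESH_BINARY_INV+cv2.THRESH_OTSU)[1]
    c=max(cv2.findContours(th,0,1)[0],key=cv2.contourArea)[:,0]
    P=np.array([plane(I,q+[x,y],z)[:2] for q in c]); r=least_squares(lambda v:np.hypot(*(P-v[:2]).T)-v[2],[.52,-.02,.07],loss='soft_l1',f_scale=.002)
    print(n,r.x,np.abs(r.fun).max(),c.min(0)+[x,y],c.max(0)+[x,y])
print("disc end scene",plane(S,(272.8,146.7),.028))
g=gray(T);print("cols 156..204 step 2");
for y in range(196,240,2): print(y,g[y,156:206:2])
gs=gray(S);print("cols 256..286")
for y in range(110,142,3): print(y,gs[y,256:288])
E
```

```text
top [ 0.5204 -0.017   0.068 ] 0.002041586826493802 [260 196] [306 242]
scene [ 0.5249 -0.0208  0.0683] 0.001810454354347929 [182 188] [233 232]
disc end scene [0.5628 0.2434 0.028 ]
cols 156..204 step 2
196 [ 99  97  99  98  96  94  96  97  96  98  95  95  96  98  96  96  91  91 100 101  98 100 100 101 103]
198 [100 100 102  96  99  98 101  96  99  99  98  99 101  96  91  88  84  81  92 101 100  99  99 100 101]
200 [ 98 105  99  99  99  97  99  96  99 100  99  99  99  89  94 103 106  81  86  91 100  99  97  96  98]
202 [ 96 100  98 100  98 100 101 100  96  96  99  94  87  96 103 109 116 126  82  89  94  95 103 104  99]
204 [ 96  96  99  96  99  99  99  99  95  99  99  89  99 107 109 115 124 130 110  77  83  95 101 103 101]
206 [ 99  99  94  96 102  97  97  98 101  90  89 103 109 111 122 131 131 124 119  94  84  92 101 103 101]
208 [ 99  98 100 100 102 102  97 101  91  96 107 107 113 124 131 128 124 114 105  97  75  79  94  99 102]
210 [102 103 102  97 100  99  95  87  99 109 108 117 125 129 124 118 109 102  97  88  78  68  97 102 102]
212 [ 98 101 102 100 101  93  90 102 107 110 119 
[... 2222 characters left out ...]
7 128 128 128 128 129 126 126]
128 [126 104 107  97  70  72  90 107 116 125 127 135 143 146 146 146 147 145 142 143 139 128 115 115 130 126 130 125 128 130 131 131]
131 [133 114  81  81  73  72  82  98 111 120 127 129 140 144 147 147 151 146 146 142 139 133 122 111 120 128 130 131 127 128 127 127]
134 [131 116  83  82  80  75  68  90 103 117 127 133 138 146 148 149 145 150 147 143 142 135 131 116 115 128 126 131 126 127 131 131]
137 [133 130 115  80  77  76  73  84  99 113 122 129 134 140 147 149 150 151 148 147 145 139 134 122 111 111 128 127 129 128 128 128]
140 [130 131 116  79  80  77  77  77  92 109 121 124 128 134 131 124 115 108 109 109 110 111 115 125 116 113 121 130 128 126 125 128]
```

```bash
python3 - <<'E'
from h import *
from scipy.optimize import least_squares
T=dict(np.load('top0.npz'));S=dict(np.load('scene0.npz'))
np.set_printoptions(precision=4,suppress=True)
rt=[ray(T,p) for p in((158,218),(178.5,202))]; rs=[ray(S,p) for p in((277.6,119),(281.6,140))]
def res(v,R):
    a=np.array([-np.cos(v[0]),np.sin(v[0]),0]); q=np.array([.52,v[1],.028]); o=[]
    for c,d in R:
        n=np.cross(a,d); n/=np.linalg.norm(n); o.append(abs(n@(c-q))-.028)
    return o
for R in(rt,rs,rt+rs):
    r=least_squares(res,[.9,.284],args=(R,)); print("yaw,y at x=.52",r.x,np.array(r.fun))
yaw,y0=r.x; a=np.array([-np.cos(yaw),np.sin(yaw),0]); q=np.array([.52,y0,.028])
for n,P in(("mouth top",plane(T,(163,228.3),.054)),("bottom top",plane(T,(191.7,202.5),.05)),("bottom scene",plane(S,(272.8,146.7),.028)),("mouth scene",plane(S,(270,114.5),.056))): print(n,P,"axial",(P-q)@a)
print("a",a)
print("holder ring",plane(T,(372,206),.085),plane(S,(142.5,277),.085),tri(T,(372,206),S,(142.5,277)),"foot top",plane(T,(364.8,211),.008))
print("handle lower end", tri(T,(376.5,205),S,(134.5,269)))
for n,zt,pt,ps in(("jar",.1,(502/1.5,258/1.5),(314/1.5,386/1.5)),("spare",.11,(335/1.5,258/1.5),(421/1.5,240/1.5))): print(n,plane(T,pt,zt),plane(S,ps,zt))
for p in((371,268),(440,264),(436,195)):print("tray",plane(T,np.array(p)/1.5,.045))
print("sieve",plane(T,(172/1.5,325/1.5),.045))
E
```

```text
yaw,y at x=.52 [0.8758 0.2975] [-0. -0.]
yaw,y at x=.52 [0.8922 0.2977] [-0. -0.]
yaw,y at x=.52 [0.8854 0.2976] [-0.0004  0.0003  0.0004 -0.0002]
mouth top [0.4847 0.3248 0.054 ] axial 0.043413625554855235
bottom top [0.5597 0.2477 0.05  ] axial -0.06374774355031454
bottom scene [0.5628 0.2434 0.028 ] axial -0.06898729390852366
mouth scene [0.4993 0.3284 0.056 ] axial 0.03694564367090584
a [-0.633   0.7742  0.    ]
holder ring [ 0.5512 -0.2586  0.085 ] [ 0.5533 -0.2631  0.085 ] (array([ 0.5513, -0.2614,  0.0796]), np.float64(0.002399754992608419)) foot top [ 0.5468 -0.2612  0.008 ]
handle lower end (array([ 0.5476, -0.2621,  0.1201]), np.float64(0.0057037147015162725))
jar [ 0.6432 -0.1539  0.1   ] [ 0.6493 -0.1556  0.1   ]
spare [0.6367 0.1547 0.11  ] [0.6411 0.1504 0.11  ]
tray [0.6327 0.0894 0.045 ]
tray [ 0.6424 -0.0449  0.045 ]
tray [ 0.783  -0.0378  0.045 ]
sieve [0.5168 0.4664 0.045 ]
```

```bash
cat >> h.py <<'E'
from scipy.spatial.transform import Rotation as Ro
A=np.array([-.633,.774,0]);A/=np.linalg.norm(A); BC=np.array([.5276,.2883,.028])
MAT=np.array([.5226,-.019]); TH=np.radians(35); G=.012
def frame(z,y):
    x=np.cross(y,z); return Ro.from_matrix(np.c_[x,y,z])
def grasp(s):   # lying beaker; s=+-1 jaw sign
    z=-np.cos(TH)*np.array([0,0,1])-np.sin(TH)*A; y=s*np.cross([0,0,1],A); R=frame(z,y)
    return BC+G*A+.019*z+[0,0,-.001],R
def place(s,psi,zc=.059):  # psi: heading of approach
    d=np.array([np.cos(psi),np.sin(psi),0]); up=np.array([0,0,1.]); z=np.cos(TH)*d-np.sin(TH)*up
    # beaker frame: a->up, -z ->d ; y= up x a -> (-d) x up
    y=s*np.cross(-d,up); R=frame(z,y)
    return np.array([*MAT,zc])+G*up+.019*z,R
E
python3 - <<'E'
from h import *
from plant import inverse_kinematics as ik
np.set_printoptions(precision=2,suppress=True)
# rigid check
for s in(1,-1):
    p,R=grasp(s); print("grasp",s,p,ik(p,R.as_quat())); pu=p-R.as_matrix()[:,2]*.1; print("  up",ik(pu,R.as_quat()))
    for psi in(-1,-.5,-.2,0,.3,.6,1):
        p,R=place(s,psi); q=ik(p,R.as_quat()); print(psi,p,q, None if ik(p+[0,0,.06],R.as_quat()) is None else 1)
p,R=grasp(1);p2,R2=place(1,.3)
print(R.inv().apply(A),R2.inv().apply([0,0,1]))
E
```

```text
grasp 1 [0.53 0.29 0.01] [-0.65  1.17 -0.42  1.57  1.22  1.09  2.01]
  up [-0.71  1.06 -0.51  1.53  1.1   1.25  2.07]
-1 [ 0.53 -0.03  0.06] [-0.24  1.19 -0.47  2.13  1.71  1.41 -1.65] 1
-0.5 [ 0.54 -0.03  0.06] None None
-0.2 [ 0.54 -0.02  0.06] None None
0 [ 0.54 -0.02  0.06] None None
0.3 [ 0.54 -0.01  0.06] None None
0.6 [ 0.54 -0.01  0.06] [ 0.97  1.6  -1.35  2.37  2.63  0.89  0.37] 1
1 [ 0.53 -0.01  0.06] [ 0.99  1.42 -1.11  2.06  2.01  0.15  1.19] 1
grasp -1 [0.53 0.29 0.01] [-1.09  1.21  0.5   1.58  0.27  0.53 -0.43]
  up [-1.16  1.07  0.47  1.55  0.28  0.73 -0.44]
-1 [ 0.53 -0.03  0.06] [-0.4   1.15 -0.17  2.14  1.72  1.14  1.43] 1
-0.5 [ 0.54 -0.03  0.06] None None
-0.2 [ 0.54 -0.02  0.06] None None
0 [ 0.54 -0.02  0.06] None None
0.3 [ 0.54 -0.01  0.06] None None
0.6 [ 0.54 -0.01  0.06] [ 0.97  1.6  -1.35  2.37  2.63  0.89 -2.77] 1
1 [ 0.53 -0.01  0.06] [ 0.99  1.42 -1.11  2.06  2.01  0.15 -1.95] 1
[-0.82 -0.   -0.57] [-0.82  0.   -0.57]
```

```bash
python3 - <<'E'
from h import *
from plant import *
import cv2
np.set_printoptions(precision=3,suppress=True)
p,R=grasp(-1); q=R.as_quat(); zt=R.as_matrix()[:,2]
bot.goto(p-.15*zt,q); s=status.get_state(); print(s["time"],s["joints"])
print(bot.servo_line(p-.06*zt,v=.12))
print(bot.servo_line(p,v=.06,force_limit=12)); s=status.get_state(); print(s["time"],s["tcp_pos"],p,s["wrist_force"])
f=np.hstack([cv2.resize(I[y:y+90,x:x+110],(396,324)) for I,x,y in((vision.snapshot("top")["pixels"],130,160),(vision.snapshot("scene")["pixels"],220,80))])
cv2.imwrite("pics/g1.png",f[:,:,::-1])
E
```

```text
1.5 [-1.201  1.01   0.455  1.507  0.282  0.845 -0.436]
False
False
3.55 [0.527 0.289 0.012] [0.527 0.289 0.011] [-0.78   0.419 -1.149]
```

View pics/g1.png

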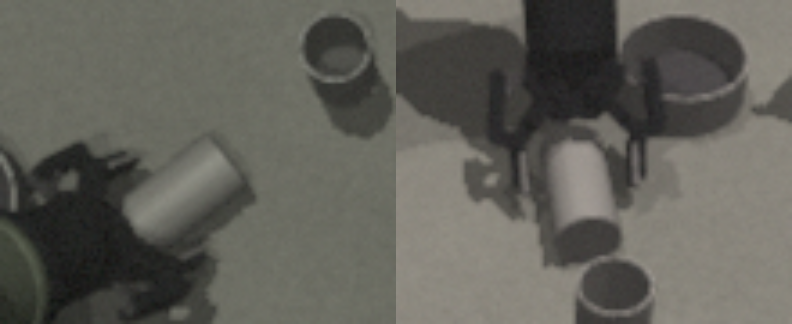

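The open fingers straddle the beaker evenly in both crops, and the closed end faces the camera and spare. Now I'll close, lift and move over the mat.

```bash
python3 - <<'E'
from h import *
from plant import *
import cv2
np.set_printoptions(precision=3,suppress=True)
jaws.move_gripper(0.0,50); s=status.get_state(); print(s["time"],s["grip_width"],s["wrist_force"],s["tcp_pos"])
p,R=grasp(-1)
print(bot.servo_line(p+[0,0,.22],v=.15)); s=status.get_state(); print(s["time"],s["grip_width"],s["wrist_force"])
P,Q=place(-1,-1); 
bot.goto(P+[0,0,.16],Q.as_quat()); s=status.get_state(); print(s["time"],s["tcp_pos"],s["grip_width"])
bot.servo_line(P+[0,0,.05],v=.12); s=status.get_state(); print(s["time"],s["tcp_pos"],s["wrist_force"],P)
I=[vision.snapshot(n) for n in("top","scene")]
for n,i in zip(("top","scene"),I): np.savez(n+"1.npz",**i)
f=np.hstack([cv2.resize(i["pixels"][y:y+110,x:x+120],(396,363)) for i,x,y in((I[0],230,150),(I[1],150,120))])
cv2.imwrite("pics/p1.png",f[:,:,::-1])
E
```

```text
4.0417 0.6535758544215833 [-4.408  1.983  6.215] [0.527 0.289 0.012]
False
5.6583 0.649532312433697 [-0.806  0.283 -2.55 ]
7.5583 [ 0.531 -0.032  0.22 ] 0.6489525357805357
8.625 [ 0.531 -0.032  0.111] [ 0.167  0.017 -1.275] [ 0.531 -0.032  0.06 ]
```

View pics/p1.png

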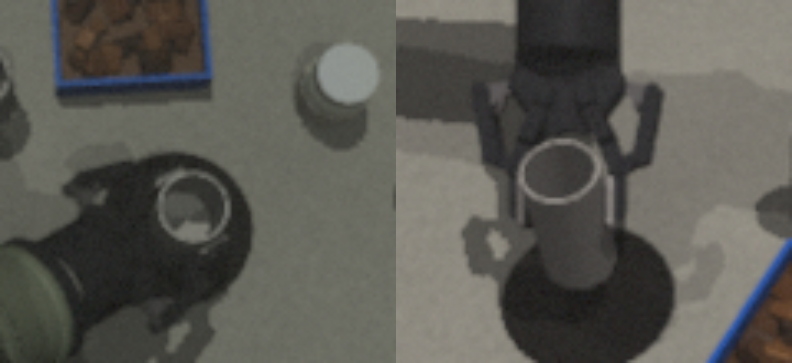

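The beaker is held upright, mouth up, above the mat: the rim is at about (288,213) in the top view and (200,172) in the scene view. Next I'll lower it with a force stop, let go and back off.

```bash
python3 - <<'E'
from h import *
from plant import *
import cv2
np.set_printoptions(precision=4,suppress=True)
P,Q=place(-1,-1); zt=Q.as_matrix()[:,2]
bot.servo_line(P+[0,0,.015],v=.08)
print(bot.servo_line(P+[0,0,-.012],v=.02,force_limit=4)); s=status.get_state(); print(s["time"],s["tcp_pos"]-P,s["wrist_force"])
jaws.move_gripper(1.0); bot.hold(.1); s=status.get_state(); print(s["time"],s["grip_width"],s["wrist_force"])
c=s["tcp_pos"]
bot.servo_line(c-.13*zt,v=.12); s=status.get_state(); print(s["time"],s["tcp_pos"])
# move clear above
bot.servo_line(s["tcp_pos"]+[0,0,.18],v=.2); s=status.get_state(); print(s["time"])
I=[vision.snapshot(n) for n in("top","scene")]
for n,i in zip(("top","scene"),I): np.savez(n+"2.npz",**i)
f=np.hstack([cv2.resize(i["pixels"][y:y+110,x:x+120],(396,363)) for i,x,y in((I[0],230,150),(I[1],150,120))])
cv2.imwrite("pics/p2.png",f[:,:,::-1])
E
```

```text
True
10.1333 [ 0.0001 -0.0002 -0.0003] [-3.4728  4.2308 10.0708]
10.6417 0.9976004281017683 [-0.067  -0.2945 -0.1408]
11.875 [0.4734 0.057  0.1337]
12.925
```

View pics/p2.png

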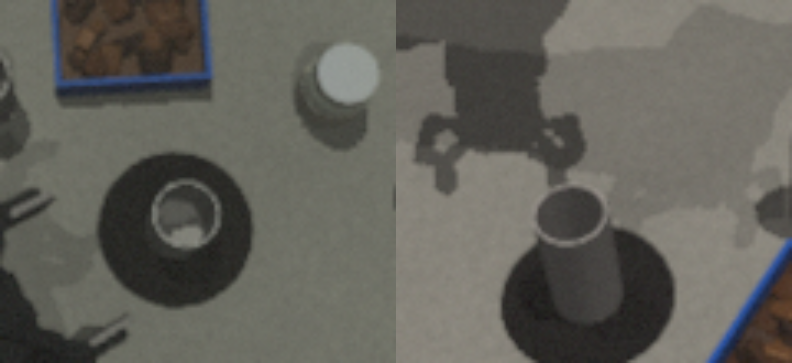

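The beaker stands on the mat: rim at top (286.4,214.8) and scene (203.2,184.8), well inside the black disc. Next I'll locate the beaker axis and the brush lean.

```bash
python3 - <<'E'
from h import *
import cv2
T=dict(np.load('top2.npz'));S=dict(np.load('scene2.npz'))
np.set_printoptions(precision=4,suppress=True,linewidth=200)
print("rim",plane(T,(286.4,214.8),.114),plane(S,(203.2,184.8),.114))
for z in(.005,.085,.136,.211): X=np.array([.552,-.2609,z]); print(z,proj(T,X),proj(S,X))
print("handle top z.209",plane(T,(389,199.5),.209),plane(S,(123.6,251.3),.209))
def crop(i,x,y,w=66,h=54,k=6):
    c=cv2.resize(i["pixels"][y:y+h,x:x+w,::-1],None,fx=k,fy=k,interpolation=cv2.INTER_NEAREST)
    c=cv2.convertScaleAbs(c,alpha=1.7)
    for u in range(0,w,10): cv2.putText(c,str(x+u),(u*k,10),0,.35,(0,255,255),1); cv2.line(c,(u*k,0),(u*k,h*k),(90,90,0),1)
    for v in range(0,h,10): cv2.putText(c,str(y+v),(0,v*k+10),0,.35,(0,255,0),1); cv2.line(c,(0,v*k),(w*k,v*k),(90,90,0),1)
    return c
cv2.imwrite("pics/br.png",np.hstack([crop(T,345,185),crop(S,115,240,66,80)[:324]]))
from plant import inverse_kinematics as ik,status
print(status.get_state()["joints"])
for yw in np.arange(0,3.14,.4):
    y=np.array([np.cos(yw),np.sin(yw),0])
    for s in(1,-1):
        R=frame(np.array([0,0,-1.]),s*y).as_quat(); print(round(yw,1),s,*[np.round(ik(p,R),2) if ik(p,R) is not None else None for p in([.552,-.263,.15],[.552,-.263,.32],[.522,-.019,.35])])
E
```

```text
rim [ 0.5203 -0.0179  0.114 ] [ 0.5272 -0.0194  0.114 ]
0.005 [364.3269 209.3979] [152.4643 289.0701]
0.085 [372.8049 205.7198] [142.7772 275.8387]
0.136 [378.9089 203.0716] [135.6429 266.094 ]
0.211 [389.0919 198.6538] [123.4316 249.4149]
handle top z.209 [ 0.5502 -0.2613  0.209 ] [ 0.5537 -0.2631  0.209 ]
[-0.655   0.5947 -0.1578  2.0456  1.1327  1.2105  2.0842]
0.0 1 [ 0.3   0.87  0.19  1.45 -0.2   0.84  0.56] [ 0.22  0.72  0.41  1.18 -0.28  1.29  0.61] [-0.45  0.63  0.86  1.46 -0.48  1.27  0.46]
0.0 -1 [ 0.85  1.07 -1.13  1.42  0.98  1.26  2.77] [-0.02  0.96  1.3   1.19 -0.91  1.58 -2.06] [ 0.42  0.6  -0.87  1.44  0.47  1.32  2.66]
0.4 1 [ 0.41  0.86 -0.03  1.44  0.03  0.84  0.77] [ 0.31  0.7   0.19  1.18 -0.13  1.28  0.89] [-0.35  0.57  0.64  1.46 -0.35  1.22  0.72]
0.4 -1 [-0.06  1.2   1.3   1.46 -1.16  1.36 -1.43] [-0.02  0.96  1.3   1.19 -0.91  1.58 -1.66] [ 0.56  0.75 -1.3   1.43  0.72  1.49  2.82]
0.8 1 [ 0.39  0.86  0.    1.44 -0.    0.84  1.2 ] [ 0.31  0.7   0.19  1.18 -0.13  1.28  1.29] [-0.2   0.53  0.33  1.46 -0.18  1.19  0.95]
0.8 -1 [-0.06  1.2   1.3   1.46 -1.16  1.
[... 782 characters left out ...]
  1.97]
2.0 -1 [-0.02  1.1   1.08  1.46 -1.    1.19  0.06] [-0.02  0.96  1.3   1.19 -0.91  1.58 -0.06] [-0.56  0.79  1.3   1.47 -0.76  1.45 -0.4 ]
2.4 1 [ 0.55  0.87 -0.34  1.44  0.33  0.89  2.52] [ 0.45  0.69 -0.13  1.17  0.08  1.28  2.73] [ 0.04  0.51 -0.11  1.45  0.06  1.19  2.32]
2.4 -1 [ 0.11  0.95  0.63  1.45 -0.63  0.95  0.18] [ 0.01  0.88  1.08  1.19 -0.75  1.47  0.23] [-0.56  0.79  1.3   1.47 -0.76  1.45  0.  ]
2.8 1 [ 0.61  0.89 -0.47  1.43  0.45  0.93  2.82] [ 0.75  0.8  -0.91  1.16  0.6   1.45  2.74] [ 0.09  0.51 -0.21  1.45  0.11  1.2   2.67]
2.8 -1 [ 0.2   0.9   0.41  1.45 -0.42  0.88  0.41] [ 0.13  0.76  0.63  1.18 -0.44  1.33  0.39] [-0.52  0.7   1.08  1.47 -0.62  1.35  0.26]
```

View pics/br.png

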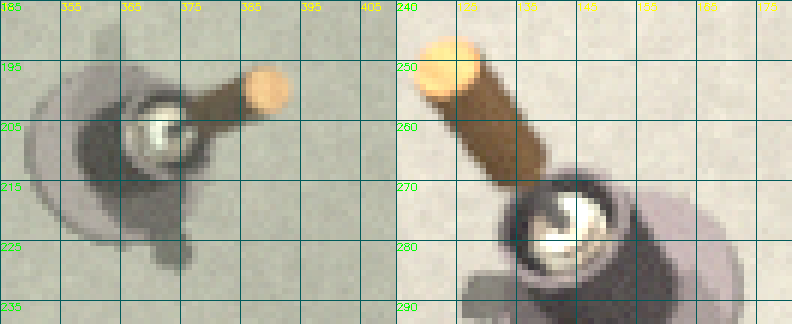

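The brush is nearly upright: its handle top is within about 2 mm of the position expected for a vertical brush at the holder centre (0.552,-0.261). The beaker axis is at about (0.5237,-0.0187). Next I'll grasp the handle from above and lift.

```bash
cat >> h.py <<'E'
HO=np.array([.552,-.261]); BR=np.array([.5515,-.262]); BK=np.array([.5237,-.0187]); Z0=.159
RD=frame(np.array([0,0,-1.]),np.array([np.cos(1.4),np.sin(1.4),0]))
E
python3 - <<'E'
from h import *
from plant import *
import cv2
np.set_printoptions(precision=4,suppress=True)
q=RD.as_quat()
bot.goto([.45,-.12,.34],q)
bot.goto([*BR,.30],q); s=status.get_state(); print(s["time"],s["joints"])
print(bot.servo_line([*BR,.225],v=.15),bot.servo_line([*BR,Z0],v=.08,force_limit=8)); s=status.get_state(); print(s["time"],s["tcp_pos"],s["wrist_force"])
jaws.move_gripper(0.0,40); s=status.get_state(); print(s["time"],s["grip_width"],s["wrist_force"])
print(bot.servo_line([*BR,.315],v=.12,force_limit=15)); s=status.get_state(); print(s["time"],s["tcp_pos"],s["grip_width"],s["wrist_force"])
I=[vision.snapshot(n) for n in("top","scene")]
for n,i in zip(("top","scene"),I): np.savez(n+"3.npz",**i)
f=np.hstack([cv2.resize(I[0]["pixels"][150:260,320:440],(396,363)),cv2.resize(I[1]["pixels"][190:300,70:190],(396,363))])
cv2.imwrite("pics/b1.png",cv2.convertScaleAbs(f[:,:,::-1],alpha=1.5))
E
```

```text
14.9583 [ 0.3364  0.7098  0.119   1.2223 -0.0827  1.2155  1.8579]
False False
16.5833 [ 0.5517 -0.2621  0.1595] [-0.1315 -0.519  -0.0077]
17.2 0.22194504751019167 [ 0.1803 -0.0974  1.9486]
False
18.65 [ 0.5514 -0.2619  0.3145] 0.2256128035259525 [-0.1983 -0.7771 -1.6185]
```

View pics/b1.png

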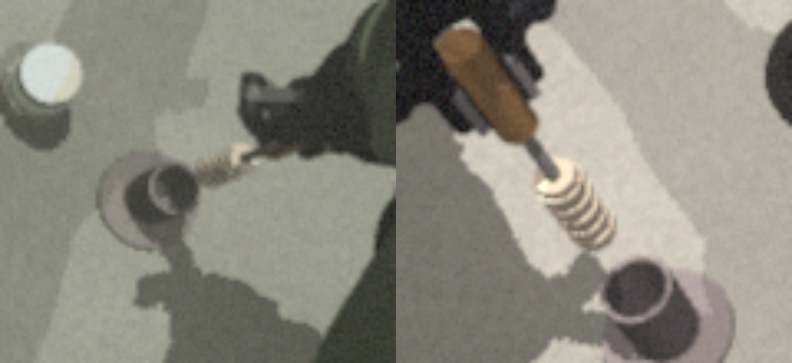

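The brush hangs from the gripper above the empty holder. In original pixels the bristle end is at scene (131.8,263.6) and top (382.4,204.5), and the holder ring is at scene (143,277.6) and top (372.4,207). I'll check how the tip sits relative to the TCP.

```bash
python3 - <<'E'
from h import *
T=dict(np.load('top3.npz'));S=dict(np.load('scene3.npz'))
np.set_printoptions(precision=4,suppress=True)
X=np.array([.5514,-.262,.1665])
print("expected tip px",proj(T,X),proj(S,X))
print("tip",tri(T,(382.4,204.5),S,(131.8,263.6)),plane(T,(382.4,204.5),.1665),plane(S,(131.8,263.6),.1665))
print("ring",plane(T,(372.4,207),.085),plane(S,(143,277.6),.085))
print("handle bottom scene px expected",proj(S,np.array([.5514,-.262,.2915])), proj(S,np.array([.5514,-.262,.3665])))
E
```

```text
expected tip px [383.3016 201.5932] [130.3072 259.9718]
tip (array([ 0.5474, -0.2643,  0.1479]), np.float64(0.0033579636247335898)) [ 0.5438 -0.2593  0.1665] [ 0.5592 -0.2658  0.1665]
ring [ 0.5484 -0.2596  0.085 ] [ 0.5551 -0.2635  0.085 ]
handle bottom scene px expected [106.5915 227.7908] [ 87.7184 202.1809]
```

The observed tip and handle ends match a vertical brush on the TCP axis once the visible disc radius is allowed for. The ring average (0.552,-0.262) confirms the holder position. Next is the scrub.

```bash
python3 - <<'E'
from h import *
from plant import *
import cv2
np.set_printoptions(precision=4,suppress=True)
def tz(b): return Z0-.011+b   # tcp z for bristle-end height b
def rep(m,r=None): s=status.get_state(); print(m,r,round(s["time"],2),s["tcp_pos"],s["wrist_force"])
rep("over",bot.servo_line([*BK,tz(.167)],v=.18))
rep("entry",bot.servo_line([*BK,tz(.10)],v=.08,force_limit=6))
rep("down",bot.servo_line([*BK,tz(.013)],v=.06,force_limit=6)); bot.hold(.25)
I=[vision.snapshot(n) for n in("top","scene")]
f=np.hstack([cv2.resize(I[0]["pixels"][150:260,230:350],(396,363)),cv2.resize(I[1]["pixels"][120:230,150:270],(396,363))])
cv2.imwrite("pics/s1.png",cv2.convertScaleAbs(f[:,:,::-1],alpha=1.5))
E
```

```text
over False 20.26 [ 0.5237 -0.0196  0.315 ] [ 0.7215 -0.5647 -0.6231]
entry False 21.24 [ 0.5239 -0.0188  0.2484] [ 0.4657  1.0436 -0.7145]
down False 22.84 [ 0.5238 -0.0187  0.1613] [ 0.8702  0.289  -0.4346]
```

View pics/s1.png

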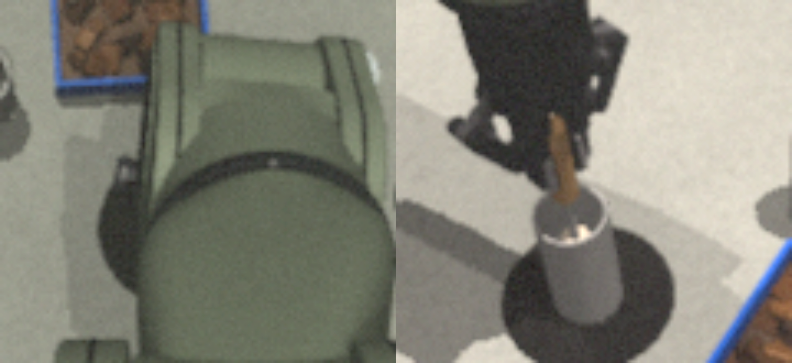

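The brush is inside the standing beaker, which is still at the same place on the mat. I'll press lightly to find the floor, then draw up and push down again.

```bash
python3 - <<'E'
from h import *
from plant import *
import cv2
np.set_printoptions(precision=4,suppress=True)
def tz(b): return Z0-.011+b
def rep(m,r=None): s=status.get_state(); print(m,r,round(s["time"],2),s["tcp_pos"],s["wrist_force"])
rep("floor",bot.servo_line([*BK,tz(.003)],v=.02,force_limit=4)); bot.hold(.2)
rep("up",bot.servo_line([*BK,tz(.085)],v=.06)); bot.hold(.3)
rep("down",bot.servo_line([*BK,tz(.014)],v=.06,force_limit=6))
rep("floor",bot.servo_line([*BK,tz(.003)],v=.02,force_limit=4)); bot.hold(.3)
rep("out",bot.servo_line([*BK,tz(.167)],v=.10))
rep("over holder",bot.servo_line([*HO,tz(.167)],v=.18)); bot.hold(.1)
I=[vision.snapshot(n) for n in("top","scene")]
for n,i in zip(("top","scene"),I): np.savez(n+"4.npz",**i)
f=np.hstack([cv2.resize(I[0]["pixels"][150:260,250:400],(396,290)),cv2.resize(I[1]["pixels"][190:300,70:220],(396,290))])
cv2.imwrite("pics/h1.png",cv2.convertScaleAbs(f[:,:,::-1],alpha=1.5))
E
```

```text
floor True 23.54 [ 0.5238 -0.0187  0.1557] [ 0.0755 -0.5532  0.7235]
up False 25.18 [ 0.5236 -0.0187  0.2327] [ 0.0012 -0.5263 -0.3199]
down False 26.81 [ 0.5239 -0.0187  0.1623] [-0.5657 -0.4821 -0.5455]
floor True 27.21 [ 0.5238 -0.0187  0.1553] [-0.265   0.4471  1.1882]
out False 29.25 [ 0.5236 -0.0187  0.3146] [0.9652 0.2097 0.4176]
over holder False 30.76 [ 0.5521 -0.2602  0.3151] [-0.0248  0.2837 -0.4143]
```

View pics/h1.png

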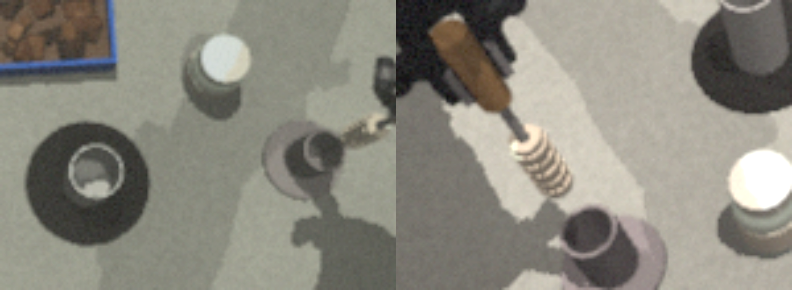

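Both pushes met the beaker floor at a bristle-end height of about 7.5 mm (8 mm expected). The beaker still stands on the mat at top (286,215), and the brush hangs straight over the holder. Now I'll put it back.

```bash
python3 - <<'E'
from h import *
from plant import *
import cv2
np.set_printoptions(precision=4,suppress=True)
def tz(b): return Z0-.011+b
def rep(m,r=None): s=status.get_state(); print(m,r,round(s["time"],2),s["tcp_pos"],s["wrist_force"],s["grip_width"]); return r
rep("entry",bot.servo_line([*HO,tz(.095)],v=.1))
r=rep("in",bot.servo_line([*HO,tz(.06)],v=.03,force_limit=5))
if not r:
    r=rep("in2",bot.servo_line([*HO,tz(.016)],v=.06,force_limit=6))
    if not r:
        rep("floor",bot.servo_line([*HO,tz(.007)],v=.02,force_limit=4))
        z=status.get_state()["tcp_pos"][2]
        jaws.move_gripper(1.0); bot.hold(.2)
        rep("away",bot.servo_line([*HO,z+.12],v=.1)); bot.goto([.45,-.1,.34],RD.as_quat()); bot.hold(.3); rep("end")
I=[vision.snapshot(n) for n in("top","scene")]
for n,i in zip(("top","scene"),I): np.savez(n+"5.npz",**i)
f=np.hstack([cv2.resize(I[0]["pixels"][140:260,230:400],(396,280)),cv2.resize(I[1]["pixels"][150:310,70:296],(396,280))])
g=np.hstack([cv2.resize(i["pixels"],(396,297)) for i in I])
cv2.imwrite("pics/e1.png",cv2.convertScaleAbs(np.vstack([f,g])[:,:,::-1],alpha=1.4))
E
```

```text
entry False 31.82 [ 0.5522 -0.2611  0.2436] [ 0.2642 -0.4768 -0.5839] 0.22235649936363006
in False 33.14 [ 0.5521 -0.261   0.2082] [-1.1844 -0.1865 -0.0654] 0.22793717916720302
in2 False 34.02 [ 0.5521 -0.2611  0.1643] [ 0.5576 -0.7261  0.1621] 0.2217688376976601
floor True 34.39 [ 0.5522 -0.2611  0.1579] [0.0823 0.3732 3.5977] 0.22308831947150135
away False 36.6 [ 0.5518 -0.2609  0.2774] [ 0.1753 -0.2497  0.1915] 0.9993695982229664
end None 37.72 [ 0.4501 -0.1004  0.3396] [ 0.0628  0.4345 -0.961 ] 1.0029047838172716
```

View pics/e1.png

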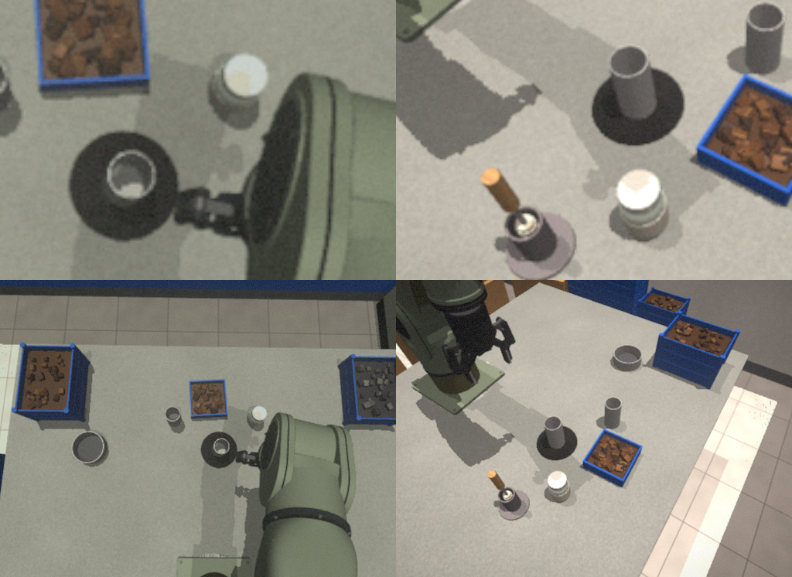

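The final picture shows the brush upright in its holder, handle at scene (124,256). The beaker stands on the mat at about (206,188), the bystanders haven't moved, and the gripper is clear of everything. I'll hand in.

```bash
python3 -c "
from plant import *
close_job()
print('closed')"
```

```text
the job is handed in; nothing more can be done
closed
```

I completed the whole task and handed it in at about 38 s of the 69 s allowed; the hand-in reports no verdict. I stood the beaker mouth up on the mat, scrubbed it with the brush (down, up, down) and put the brush back in its holder.

**Beaker:** it was set down with a force stop, and its axis measured about 1 mm from the mat centre. The final picture still shows it standing on the mat.

**Scrub:** both downward pushes met the beaker floor, with the bristle end at about 7.5 mm (8 mm expected). In between, the brush was drawn up to about 85 mm above the table, still inside the beaker.

**Brush return:** it touched the holder floor about 1 mm from the height it started at, and was let go there. It looks upright in the final picture; I did not measure its lean after release.

**Bystanders:** the spare beaker, jar, sieve and tray look unmoved by eye; I did not measure them again at the end.

**Disagreements:** the two cameras differed by about 4–7 mm on the same points, so I averaged them. Contact heights, and the lack of side contact when inserting the brush, agreed with the averages. My one direct two-view fix on the brush tip came out about 19 mm too low; after I allowed for its visible edge, the scene view fitted the expected position, and the later contact heights agreed.

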